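# Set a loose bar collar on its flat and tighten the thumb screw

### The job

The collar that keeps the console-grip clip from sliding on the aluminium bar is loose and has swung over. Turn the collar around the bar until its thumb screw squarely faces the flat of the bar, and only then tighten the thumb screw clockwise until it stops (a little under a quarter turn), leaving the screw facing the flat. Leave the other things on the desk where they are, and let go at the end.

Things in the scene. Friction and masses are not known exactly. Their poses are not given: they have to be found in the camera images.
- stand: Fixed pine stand: base board 150 x 400 x 20 mm, a 20 mm thick upright 165 mm either side of the middle, 190 mm high, a 30 mm lip along its far edge. Origin: centre of the underside; y along the bar, -x its robot side. It carries a level bar; a steel clip with a black console grip hangs on the bar 105 mm to +y of the middle, reaching at most 19 mm above the bar's axis.
- flat (a point): Point on the bar's axis amid the collar, 160 mm above the table. Aluminium bar 28 mm across, 420 mm long, D-shaped: one flat, 23 mm wide, 8 mm off the axis, along its whole length, seen on both sides of the collar. y axis: along the bar (as the stand's y); z axis: square out of the flat: upwards, leaning up to 0.35 rad to the robot side or 0.2 rad away.
- bar (a joint): Angle (rad) of the bar's flat about the bar: 0 = the flat faces straight up, positive = it leans to the stand's robot side. The bar sits tight in the stand: it stays as it is and is not to be turned.
- collar (a joint): Angle (rad) of the dark steel collar (44 mm across, 28 mm wide) about the bar, zero and sense as bar: 0 = its screw points straight up. The screw faces the flat when collar equals bar. Starts at 0.6 to 0.9; range -0.6 to 1.25. Friction 0.12 N m (2 to 3 N at the wing); stays where it is left; cannot slide along the bar.
- wing (a point): Centre of the thumb screw's steel wing: a blade 32 mm wide, 10 mm thick, 26 mm high, centred 51 mm out from the bar's axis (38 to 64 mm out); under it an 8 mm shank and, up to 28 mm out, an 18 mm wide boss of the collar. z axis: along the screw, outward from the bar; y: along the blade's width; x: across its thickness. Loose, the blade lies along the bar.
- screw (a joint): Turn (rad) of the thumb screw about its own axis relative to the collar: 0 = loose, blade along the bar; grows clockwise as seen from outside looking at the bar; stops at 1.4 = tight. Starts at 0 to 0.15. Friction about 0.05 N m; stays where it is left.
- mug: Bystander: red ceramic mug turned over, 82 mm across, 94 mm high, handle on its side (origin: centre of underside).
- tray: Bystander: grey plastic tray 120 x 160 x 35 mm with five game cartridges standing in it, 51 mm high overall (origin: centre of underside).
- figurine: Bystander: white acrylic figurine on a 55 mm square base, 84 mm high (origin: centre of underside).
- handheld: Bystander: black handheld console lying flat, 85 x 170 x 18 mm (origin: centre of underside).
- cases: Bystander: stack of three game cases, 105 x 165 x 42 mm (origin: centre of underside).
- stylus: Bystander: small aluminium screwdriver-shaped stylus, 125 mm long, 12 mm thick, lying on the stand's base board below the bar (origin: on its underside).

How it is judged:
By the outcome, as a careful person would: the job done as asked, in the order asked, and still so for the second after the job is handed in, with the robot touching nothing.
It also fails if it takes over 35 s, if anything falls off the work surface, if the arm or the gripper's body presses on something with over 40 N, if the wrist force passes 120 N, or if a joint passes its speed limit or range.

### The arm

A 6-joint arm with a two-finger parallel gripper is mounted at the origin on the work surface. World frame = base frame: x ahead of the robot, y to its left, z up, the work surface at z = 0. Lengths are in m, angles in degrees, forces in N, time in s.
With the tool pointing down it reaches from about 0.325 to 0.85 m from the base axis. Payload 4.4 kg.
Tool frame: the origin (TCP) lies at the very end of the fingers, on their centre line; the grasp point (between the pads) lies 19 mm behind it; y points along the fingers, x is the direction in which the jaws open and shut, and the axes are right-handed (so a half turn about y gives the same grasp; the last joint's range is limited). The gripper opens to 94 mm and grips with 3 to 60 N. Pads are 16 mm wide; open, the fingers measure 119 mm over their backs; the gripper's body (75 mm by 177 mm) begins 78 mm behind the grasp point.
Start: joints at [-75.487, 11.837, 88.321, -0, 79.842, -8.623], TCP at [0.226, -0.529, 0.205] pointing down, gripper open.
Joint ranges: [-156.59, 156.59], [-49.26, 127.26], [12.9, 141.05], [-63.56, 243.56], [4.71, 150.69], [-161.64, 161.64]. Speed limits (degrees/s): [159.86, 159.86, 180, 180, 180, 180].

### API

Orientations are given as [roll, pitch, yaw] about the fixed x, y, z axes, in that order (R = Rz(yaw) Ry(pitch) Rx(roll)).
In Python, from station import arm gives the robot as it stands.
- The arm moves only by the shell command python3 -m inch 'ROWS' [FORCE]. ROWS is JSON, a list of rows, each an object with "gripper": the opening, from 0 (shut) to 1 (fully open); "translation": the shift along the tool's x, y, z in cm, a list of three; "turn": the turn about the tool's y in degrees. In form: [{"gripper": gripper, "translation": [x, y, z], "turn": turn}, ...]. A call has 1 to 10 rows; each row is the pose to reach, as a shift and turn from the pose commanded when the call began, along the tool's axes at that moment; what a row does not reach only later rows make up. A row lasts 1/8 s, in which the tool goes at most 62.5 mm and 10.7 degrees, less where a joint would pass 70% of its speed; a pose out of reach is approached as far as the arm can. A call with a gripper value outside its range is refused whole. The fingers move at their own pace and stop on an object; FORCE is the grip in N (left out, the last holds). Time passes only in rows, so rows that repeat a pose let the fingers close. It gives the time, the measured TCP pose, the force and the opening at its end, in the units of the state.
- arm.read_state(): the state, without advancing time (a new reading comes with each control period).
- arm.grab_frame(name): name is "scene" or "top" or "wrist"; returns the picture (420x560x3 uint8, red, green, blue); there is no depth.
- arm.camera_model(name): a dict with "fx", "fy", "cx", "cy" (pixels), "distortion" ([k1, k2, p1, p2, k3] as OpenCV has them; the pictures are not rectified), "T" (4x4, takes a point from camera to world coordinates); the wrist camera has in their place "mount" (4x4, takes a point from camera to tool coordinates, whose origin is the TCP and whose axes are the tool frame's). Camera axes: x right, y up, looking along -z (the intrinsics and any distortion apply to the point x, -y, -z); pixel columns grow to the right and rows downward; lengths in m; the calibration is good to about 2 mm. A picture is of the moment at which its call begins: read the wrist's pose just before it. camera_model takes no time and is no camera call.
- arm.finish_job(): hands the job in, once; it reports no verdict.
The state is a dict: "time": time; "qpos": joint angles; "joint_vel": joint speeds; "joint_torque": joint torques, N m; "tcp_pos": TCP position; "eef_rot": TCP orientation; "ft_force": force on the tool from outside, world axes, zero at the start; "ft_torque": the same for the moment, N m; "gripper_width": opening from 0.0 (shut) to 1.0 (fully open).
Only numpy, scipy, OpenCV 4.12 (cv2) and the standard library are available. Lean on these libraries where they do the work, as an engineer would, in place of code of your own. Each camera call takes 0.05 s, during which the arm holds its last target.

## Working session

There is one attempt and no reset: what is moved stays moved. The work goes in short steps, Python scripts to look and compute and a shell command to move; the robot and the scene stay as the last step left them, time stands still between calls to the robot, and variables do not carry over. Pictures are saved under pics/ and viewed, and the job is handed in when it is done.

```bash
ls; mkdir -p pics
cat > h.py <<'E'
import numpy as np, cv2
from station import arm
def save(n,f): cv2.imwrite(f'pics/{f}.png',cv2.cvtColor(n,cv2.COLOR_RGB2BGR))
E
python3 - <<'E'
from h import *
s=arm.read_state(); print(s)
for n in ['scene','top','wrist']:
    save(arm.grab_frame(n),n+'0'); print(n,arm.camera_model(n))
E
```

```text
pics
{'time': 0.0, 'qpos': array([-7.54862441e+01,  1.18850751e+01,  8.84028686e+01, -2.90553076e-03,
        7.98419140e+01, -8.62146455e+00]), 'joint_vel': array([-0.05445805, -0.06940579, -0.0081764 ,  0.06851065,  0.01578213,
        0.00419313]), 'joint_torque': array([-5.27305303e-05, -3.70878088e+01, -2.81418389e+01,  6.97950320e-02,
        3.60249623e-02, -1.62230795e-04]), 'tcp_pos': array([ 0.22570383, -0.52797907,  0.20429862]), 'eef_rot': array([-89.98336008,   0.12881888, -66.86424514]), 'ft_force': array([-0.16467697,  0.02296562, -0.37004719]), 'ft_torque': array([-0.0126675 , -0.01426181,  0.01775809]), 'gripper_width': 0.996380225514322}
scene {'fx': 490.8089952607131, 'fy': 490.8089952607131, 'cx': 277.45431388421923, 'cy': 211.61859014328112, 'distortion': array([-0.04965322,  0.        ,  0.        ,  0.        ,  0.        ]), 'T': array([[-0.19241957, -0.73684919,  0.64809565,  1.41268555],
       [ 0.9813    , -0.14784919,  0.12325152,  0.27106845],
       [ 0.00500263,  0.65969226,  0.75151919,  1.10542896],
       [ 0.        ,  0.        ,  0.        ,  1. 
[... 298 characters left out ...]
168, -0.01202165,  0.10425431],
       [ 0.00328824,  0.21529927,  0.97654258,  1.45657603],
       [ 0.        ,  0.        ,  0.        ,  1.        ]])}
wrist {'fx': 351.64279764303393, 'fy': 351.64279764303393, 'cx': 276.22806235769485, 'cy': 211.05907625791673, 'distortion': array([-0.0584813,  0.       ,  0.       ,  0.       ,  0.       ]), 'mount': array([[ 9.99999899e-01, -1.96942209e-04,  4.04655350e-04,
        -7.83302111e-04],
       [ 4.44203030e-04,  2.87646905e-01, -9.57736426e-01,
        -1.79291881e-01],
       [ 7.22208686e-05,  9.57736508e-01,  2.87646963e-01,
         8.53423714e-02],
       [ 0.00000000e+00,  0.00000000e+00,  0.00000000e+00,
         1.00000000e+00]])}
```

View pics/scene0.png

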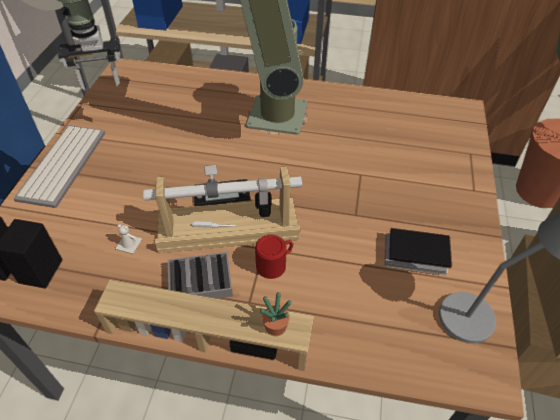

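View pics/top0.png

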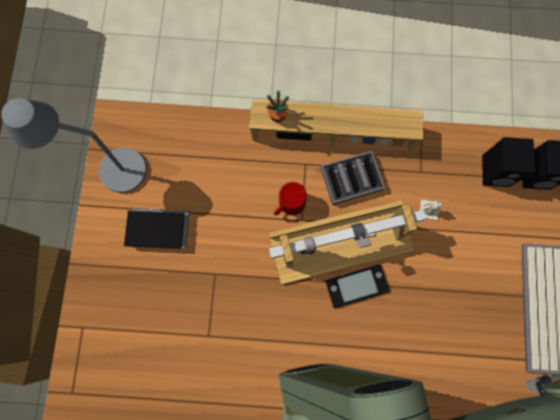

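View pics/wrist0.png

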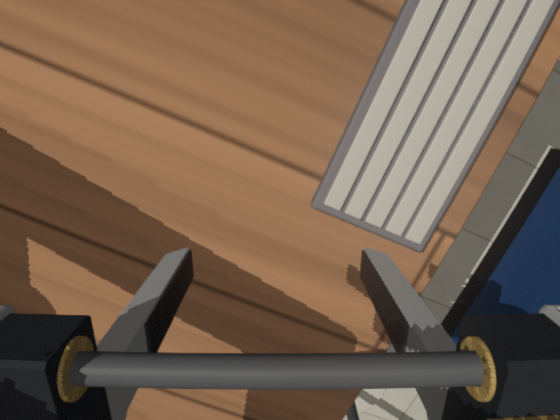

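```bash
cat >> h.py <<'E'
def ray(n,uv,T=None):
    m=arm.camera_model(n)
    K=np.array([[m['fx'],0,m['cx']],[0,m['fy'],m['cy']],[0,0,1]])
    p=cv2.undistortPoints(np.array(uv,float).reshape(-1,1,2),K,m['distortion'])[:,0]
    d=np.c_[p[:,0],-p[:,1],-np.ones(len(p))]
    T=m['T'] if T is None else T
    return T[:3,3],d@T[:3,:3].T
def plane(n,uv,z,T=None):
    o,d=ray(n,uv,T); return o+d*((z-o[2])/d[:,2])[:,None]
def toolT(s):
    from scipy.spatial.transform import Rotation as R
    T=np.eye(4);T[:3,:3]=R.from_euler('xyz',s['eef_rot'],degrees=True).as_matrix();T[:3,3]=s['tcp_pos'];return T
def wristT(s): return toolT(s)@arm.camera_model('wrist')['mount']
def proj(n,P,T=None):
    m=arm.camera_model(n);T=m['T'] if T is None else T
    K=np.array([[m['fx'],0,m['cx']],[0,m['fy'],m['cy']],[0,0,1]])
    p=(np.array(P,float).reshape(-1,3)-T[:3,3])@T[:3,:3]
    return cv2.projectPoints(p*[1,-1,-1],np.zeros(3),np.zeros(3),K,m['distortion'])[0][:,0]
E
python3 - <<'E'
from h import *
print(plane('top',[(271,253),(406,225),(361,233),(433,220)],.16))
print(plane('scene',[(148,194),(300,183),(213,188)],.16))
print(toolT(arm.read_state())[:3,:3].round(3))
for n,b in [('scene',(130,140,320,260)),('top',(255,185,455,320))]:
    im=cv2.imread(f'pics/{n}0.png')[b[1]:b[3],b[0]:b[2]]
    cv2.imwrite(f'pics/{n}0z.png',cv2.resize(im,None,fx=4,fy=4,interpolation=cv2.INTER_CUBIC))
E
```

```text
[[ 0.47975851  0.15610676  0.16      ]
 [ 0.57996784 -0.1961553   0.16      ]
 [ 0.54985039 -0.07771945  0.16      ]
 [ 0.59867254 -0.26749593  0.16      ]]
[[ 0.60389497 -0.23248754  0.16      ]
 [ 0.48436506  0.15596147  0.16      ]
 [ 0.54876148 -0.06931419  0.16      ]]
[[ 0.393 -0.     0.92 ]
 [-0.92   0.002  0.393]
 [-0.002 -1.     0.   ]]
```

View pics/scene0z.png

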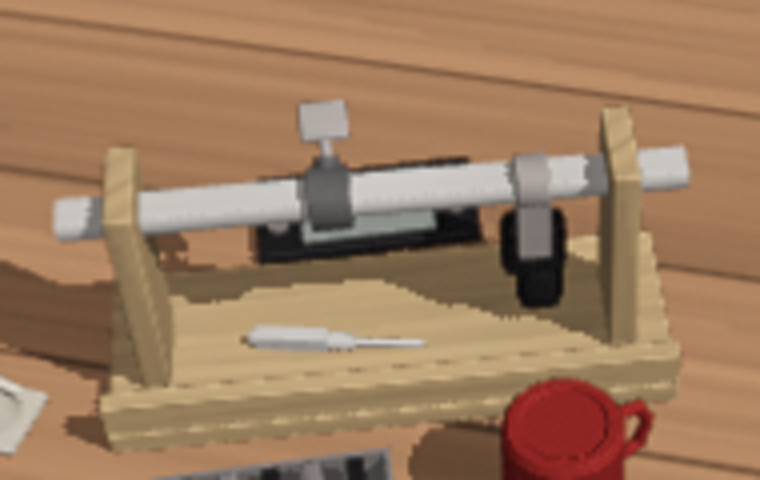

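View pics/top0z.png

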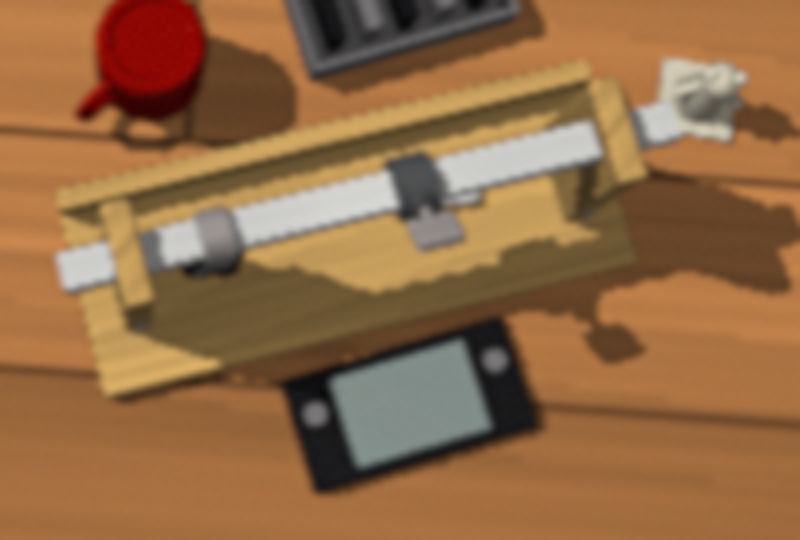

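The bar runs from about (0.60,-0.25) to (0.48,0.156) and the collar sits near (0.549,-0.072). The screw leans to the robot side. I'll bring the wrist camera above the bar for a close view.

```bash
python3 -m inch '[{"gripper":1,"translation":[-30,0,39],"turn":7},{"gripper":1,"translation":[-30,0,39],"turn":7},{"gripper":1,"translation":[-30,0,39],"turn":7},{"gripper":1,"translation":[-30,0,39],"turn":7},{"gripper":1,"translation":[-30,0,39],"turn":7},{"gripper":1,"translation":[-30,0,39],"turn":7},{"gripper":1,"translation":[-30,0,39],"turn":7},{"gripper":1,"translation":[-30,2,39],"turn":7},{"gripper":1,"translation":[-30,5,39],"turn":7},{"gripper":1,"translation":[-30,5,39],"turn":7}]' 10
python3 - <<'E'
from h import *
s=arm.read_state(); print(s['time'],s['tcp_pos'],s['eef_rot'])
save(arm.grab_frame('wrist'),'w1')
np.save('s1.npy',wristT(s))
E
```

```text
time: 1.4
tcp_pos: [0.4644, -0.0979, 0.1529]
eef_rot: [-90.3, 0.2, -73.8]
ft_force: [-0.5, 0.6, -0.9]
gripper_width: 0.999
1.4 [ 0.46442766 -0.09793961  0.1528675 ] [-90.30113276   0.22700394 -73.76113464]
```

View pics/w1.png

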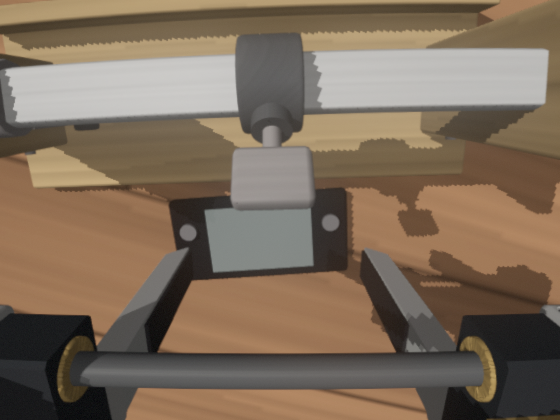

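The bar spans rows 50–120. The collar is at (270,85) and the wing at (272,178), clearly swung to the robot side. I'll zoom in on the bar for the flat's edges.

Run:
```python
from h import *
im=cv2.imread('pics/w1.png')
c=np.vstack([im[40:135,120:245].repeat(1,0),im[40:135,300:425]])
c=cv2.convertScaleAbs(c,alpha=1.0)
cv2.imwrite('pics/w1z.png',cv2.resize(c,None,fx=3.1,fy=3.1,interpolation=cv2.INTER_NEAREST))
g=im.mean(2)
for a,b in [(150,160),(200,220),(330,350),(400,420)]:
    print(a,[int(v) for v in g[40:125,a:b].mean(1)])
```

```text
150 [137, 150, 152, 150, 148, 147, 148, 149, 151, 152, 152, 152, 151, 150, 149, 150, 151, 155, 165, 182, 192, 195, 197, 198, 199, 198, 197, 196, 197, 197, 198, 199, 200, 200, 200, 200, 200, 200, 200, 200, 200, 199, 198, 198, 197, 197, 198, 199, 200, 200, 199, 199, 200, 201, 201, 200, 199, 198, 198, 199, 199, 199, 199, 199, 199, 199, 198, 198, 197, 197, 197, 197, 196, 186, 165, 135, 110, 101, 95, 92, 94, 97, 97, 98, 98]
200 [151, 149, 148, 148, 149, 150, 151, 152, 152, 152, 151, 150, 150, 151, 154, 161, 176, 190, 194, 195, 197, 198, 197, 196, 196, 196, 196, 197, 198, 199, 200, 200, 200, 200, 200, 199, 199, 199, 198, 198, 197, 197, 197, 198, 199, 200, 200, 200, 199, 199, 200, 200, 200, 199, 198, 198, 198, 198, 198, 198, 199, 199, 199, 199, 198, 198, 197, 197, 198, 198, 193, 177, 150, 121, 105, 97, 93, 97, 129, 143, 147, 148, 149, 150, 148]
330 [152, 150, 149, 147, 147, 148, 148, 149, 149, 150, 155, 169, 185, 189, 190, 191, 191, 191, 190, 189, 189, 190, 191, 192, 193, 193, 194, 193, 193, 193, 192, 191, 190, 190, 190, 191, 191, 192, 193, 194, 194, 194, 193, 191, 190, 191, 192, 193, 193, 192, 192, 191, 190, 190, 191, 192, 192, 192, 191, 191, 191, 191, 191, 191, 191, 191, 181, 160, 130, 108, 98, 93, 92, 112, 143, 150, 151, 152, 152, 151, 151, 151, 151, 151, 151]
400 [148, 146, 145, 145, 146, 147, 147, 148, 149, 160, 177, 188, 190, 190, 190, 189, 188, 187, 187, 187, 188, 189, 190, 190, 191, 190, 190, 190, 189, 188, 187, 187, 187, 188, 189, 190, 191, 191, 192, 192, 191, 189, 188, 188, 189, 190, 190, 189, 189, 189, 189, 189, 189, 190, 190, 190, 189, 189, 189, 188, 188, 188, 189, 189, 184, 167, 139, 112, 102, 96, 93, 104, 140, 150, 152, 152, 152, 151, 150, 151, 151, 151, 151, 152, 152]
```

View pics/w1z.png

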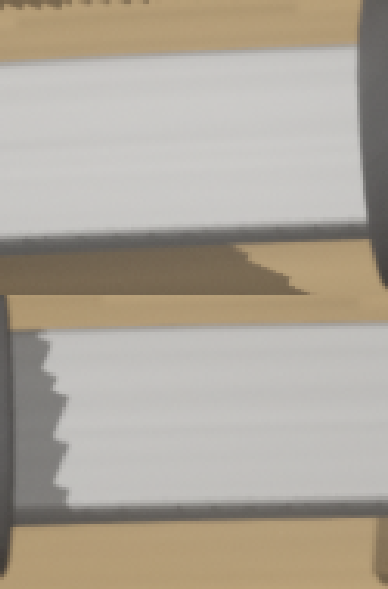

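```bash
cat > fit.py <<'E'
from h import *
from scipy.optimize import least_squares
def edges(g,cols,r0,r1,w=6):
    out=[]
    for c in cols:
        p=g[r0(c):r1(c),c-w:c+w].mean(1); out.append(p)
    return out
E
python3 - <<'E'
from h import *
T=np.load('s1.npy')
im=cv2.imread('pics/w1.png').astype(float); g=cv2.GaussianBlur(im.mean(2),(9,1),0)
R=[]
def cross(p,a,b,lev):  # first crossing in p[a:b]
    for i in range(a,b-1):
        if (p[i]-lev)*(p[i+1]-lev)<=0 and p[i]!=p[i+1]: return i+(lev-p[i])/(p[i+1]-p[i])
    return np.nan
for c in list(range(165,231,8))+list(range(340,425,8)):
    p=g[:,c]
    t=cross(p,42,75,172); f=cross(p,100,122,150); 
    l=cross(p,int(f)+3,int(f)+14,118)
    R.append((c,t,f,l)); 
R=np.array(R); print(R.round(1)[::3])
np.save('e1.npy',R)
# to world at z=.16 plane, stand coordinates
y=np.array([plane('wrist',np.c_[R[:,0],R[:,k]],.16,T) for k in (1,2,3)])
for k in range(3):
    d=np.polyfit(y[k][:,1],y[k][:,0],1); print('yaw',np.degrees(np.arctan(-d[0])),d, np.std(y[k][:,0]-np.polyval(d,y[k][:,1])))
print(T[:3,3])
E
```

```text
[[165.   57.8 114.1   nan]
 [189.   56.7 113.    nan]
 [213.   55.5 111.9 117.5]
 [340.   51.2 107.3 113.1]
 [364.   50.5 106.7 112.4]
 [388.   50.  106.1 111.7]
 [412.   49.6 105.6 111.3]]
yaw 18.114063088121455 [-0.32712207  0.54664574] 1.787711732959332e-05
yaw 18.21952394179375 [-0.32916091  0.52028863] 1.8938823237663396e-05
 ** On entry to DLASCL parameter number  4 had an illegal value
 ** On entry to DLASCL parameter number  4 had an illegal value
 ** On entry to DLASCL parameter number  4 had an illegal value
 ** On entry to DLASCL parameter number  4 had an illegal value
 ** On entry to DLASCL parameter number  5 had an illegal value
 ** On entry to DLASCL parameter number  4 had an illegal valueTraceback (most recent call last):
  File "<stdin>", line 19, in <module>
    c, resids, rank, s = lstsq(lhs, rhs, rcond)
                         ~~~~~^^^^^^^^^^^^^^^^^
    x, resids, rank, s = _umath_linalg.lstsq(a, b, rcond,
                         ~~~~~~~~~~~~~~~~~~~^^^^^^^^^^^^^
                                             signature=signature)
                                             ^^^^^^^^^^^^^^^^^^^^
    raise LinAlgError("SVD did not converge in Linear Least Squares")
numpy.linalg.LinAlgError: SVD did not converge in Linear Least Squares
```

Run:
```python
from h import *
from scipy.optimize import least_squares
T=np.load('s1.npy');R=np.load('e1.npy'); yaw=np.radians(18.15)
ex=np.array([np.cos(yaw),np.sin(yaw)])
def beta(k):
    m=~np.isnan(R[:,k]); o,d=ray('wrist',R[m][:,[0,k]],T)
    return np.mean((d[:,:2]@ex)/-d[:,2])   # tan angle in cross-section
b=[beta(k) for k in (1,2,3)]; cx=T[:2,3]@ex; cz=T[2,3]
print(b,cx,cz)
A=np.radians(55.15)
def model(x,th,z):
    ang=np.r_[np.linspace(np.pi/2-th-0+0,0,1)]
    # outline points angle a from vertical toward -x ; arc a in [th+A, th+2pi-A]
    a=np.linspace(th+A,th+2*np.pi-A,4000); px=x-.014*np.sin(a); pz=z+.014*np.cos(a)
    t=(px-cx)/(cz-pz)
    far=t.max(); low=t.min(); near=t[0]; farflat=t[-1]
    return far,near,low,farflat
for z in (.158,.16,.162):
    s=least_squares(lambda p:[1e3*(u-v) for u,v in zip(model(p[0]/100,p[1],z),b)],[cx*100,0.0],diff_step=1e-3)
    print(z,s.x,s.fun, model(s.x[0]/100,s.x[1],z))
for th in np.arange(-.3,.4,.1): print(th,np.round(np.array(model(cx+.011,th,.16))*350,1))
print(np.array(b)*350)
```

```text
[np.float64(0.130723250607921), np.float64(-0.014224075316248173), np.float64(-0.029450604472081567)] 0.4969499765880498 0.33171349353993496
0.158 [ 5.05688388e+01 -4.85099210e-02] [ 8.67580136e-01  4.46488946e-04 -8.75330618e-01] (np.float64(0.13159083074431413), np.float64(-0.014223628827301875), np.float64(-0.030325935090306965), np.float64(0.12389906179207863))
0.16 [50.55857993 -0.06398467] [ 1.81290426e+00  1.26876865e-03 -1.82838227e+00] (np.float64(0.13253615487121326), np.float64(-0.014222806547600915), np.float64(-0.03127898674291227), np.float64(0.12533377920627062))
0.162 [50.54828894 -0.07920778] [ 2.77892554  0.00295117 -2.80592473] (np.float64(0.13350217615154514), np.float64(-0.014221124149662354), np.float64(-0.032256529199887335), np.float64(0.12677100828249047))
-0.3 [51.3  5.2 -6.1 50.9]
-0.19999999999999998 [51.3  2.9 -6.1 50.2]
-0.09999999999999998 [51.3  0.8 -6.1 49.3]
5.551115123125783e-17 [51.3 -1.  -6.1 48.1]
0.10000000000000003 [51.3 -2.6 -6.1 46.6]
0.2 [51.3 -3.9 -6.1 44.8]
0.3000000000000001 [51.3 -4.9 -6.1 42.7]
[ 45.75313771  -4.97842636 -10.30771157]
```

```bash
python3 -m inch '[{"gripper":1,"translation":[0,-4,2],"turn":0},{"gripper":1,"translation":[0,-4.5,8],"turn":0},{"gripper":1,"translation":[0,-4.5,12.5],"turn":0},{"gripper":1,"translation":[0,-4.5,12.5],"turn":0}]'
python3 - <<'E'
from h import *
s=arm.read_state(); print(s['time'],s['tcp_pos'],s['eef_rot'])
save(arm.grab_frame('wrist'),'w2')
np.save('s2.npy',wristT(s))
E
```

```text
time: 1.95
tcp_pos: [0.5894, -0.0656, 0.2017]
eef_rot: [-89.9, -0.1, -73.9]
ft_force: [-0.5, -0.2, -1.0]
gripper_width: 1.003
1.95 [ 0.58939605 -0.0655843   0.20173211] [-8.98561323e+01 -7.19940258e-02 -7.38652695e+01]
```

View pics/w2.png

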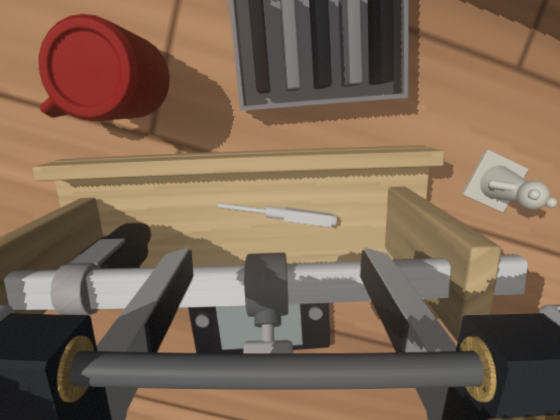

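Run:
```python
from h import *
im=cv2.imread('pics/w2.png')
c=np.hstack([im[250:320,195:250],im[250:320,285:365]])
cv2.imwrite('pics/w2z.png',cv2.resize(c,None,fx=5.8,fy=5.8,interpolation=cv2.INTER_NEAREST))
g=im.mean(2)
for a,b in [(200,210),(225,235),(305,315),(345,355)]:
    print(a,[int(v) for v in g[252:318,a:b].mean(1)])
```

```text
200 [96, 96, 98, 99, 101, 100, 100, 100, 100, 100, 100, 99, 100, 100, 106, 120, 134, 145, 155, 162, 169, 179, 184, 190, 195, 196, 195, 194, 195, 196, 198, 198, 198, 198, 198, 197, 196, 195, 195, 198, 198, 197, 198, 199, 197, 197, 197, 197, 198, 198, 198, 197, 196, 193, 161, 71, 35, 36, 37, 37, 38, 45, 57, 70, 86, 100]
225 [124, 122, 115, 107, 103, 101, 101, 102, 102, 102, 102, 102, 102, 105, 116, 130, 142, 151, 159, 166, 176, 182, 188, 193, 195, 195, 194, 194, 195, 197, 198, 198, 198, 197, 196, 195, 195, 195, 197, 198, 197, 197, 198, 198, 196, 196, 196, 197, 198, 197, 197, 196, 196, 189, 151, 140, 139, 139, 139, 139, 139, 140, 139, 139, 139, 139]
305 [159, 158, 152, 147, 147, 149, 150, 152, 154, 152, 134, 118, 125, 136, 146, 153, 160, 169, 177, 183, 188, 191, 189, 179, 159, 135, 125, 124, 124, 123, 122, 121, 121, 121, 122, 123, 124, 122, 121, 121, 122, 122, 121, 120, 120, 121, 121, 121, 120, 120, 118, 85, 56, 49, 52, 63, 73, 82, 88, 91, 93, 93, 92, 92, 89, 84]
345 [137, 118, 104, 98, 99, 100, 101, 102, 103, 107, 118, 129, 140, 149, 156, 163, 172, 180, 187, 190, 191, 190, 189, 189, 184, 171, 152, 138, 127, 121, 120, 120, 121, 123, 123, 122, 120, 120, 121, 121, 121, 120, 120, 120, 121, 120, 120, 119, 120, 123, 129, 132, 131, 131, 130, 130, 130, 130, 130, 131, 130, 129, 129, 129, 129, 129]
```

View pics/w2z.png

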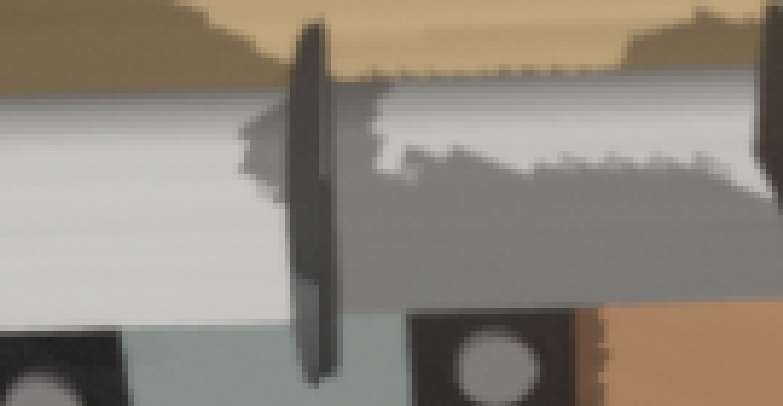

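Run:
```python
from h import *
from scipy.optimize import least_squares
yaw=np.radians(18.15);ex=np.array([np.cos(yaw),np.sin(yaw)]);A=np.radians(55.15)
T2=np.load('s2.npy');T1=np.load('s1.npy');R=np.load('e1.npy')
def bet(T,uv):
    o,d=ray('wrist',uv,T); v=(d[:,:2]@ex)/-d[:,2]; return v
c=[205,230,350]
b2=[bet(T2,np.c_[c,r]) for r in ([265.8,265.4,261.6],[275.8,275.3,270.7],[305.8,305.5,301.3])]
print(np.array(b2)*350)
b2=[v.mean() for v in b2]
def b1(k):
    m=~np.isnan(R[:,k]); return bet(T1,R[m][:,[0,k]]).mean()
B1=[b1(k) for k in (1,2,3)]
def out(T,x,th,z):
    a=np.linspace(th+A,th+2*np.pi-A,4000); px=x-.014*np.sin(a); pz=z+.014*np.cos(a)
    t=(px-T[:2,3]@ex)/(T[2,3]-pz); return t.max(),t[0],t.min(),t[-1]
def f2(p,z):
    far,near,low,ff=out(T2,p[0]/100,p[1],z); return 350*np.array([far-b2[0],ff-b2[1],low-b2[2]])
def f1(p,z):
    far,near,low,ff=out(T1,p[0]/100,p[1],z); return 350*np.array([far-B1[0],near-B1[1],low-B1[2]])
for z in (.152,.154,.156,.158,.16,.162):
    for f in (f1,f2):
        s=least_squares(lambda p:f(p,z),[50.5,0.],diff_step=1e-3); print(z,f.__name__,s.x.round(3),s.fun.round(2))
```

```text
[[-163.77461486 -164.17635832 -164.38151363]
 [-175.85575775 -176.11713019 -175.33032386]
 [-213.60400847 -214.05469656 -213.65121619]]
0.152 f1 [50.6 -0. ] [-0.64  0.    0.65]
0.152 f2 [50.112 -0.052] [-0.52  0.    0.49]
0.154 f1 [ 5.0589e+01 -1.7000e-02] [-0.34  0.    0.34]
0.154 f2 [ 5.0221e+01 -4.6000e-02] [-0.3  -0.    0.28]
0.156 f1 [ 5.0579e+01 -3.3000e-02] [-0.02 -0.    0.02]
0.156 f2 [ 5.0329e+01 -3.9000e-02] [-0.07  0.    0.07]
0.158 f1 [ 5.0569e+01 -4.9000e-02] [ 0.3   0.   -0.31]
0.158 f2 [ 5.0438e+01 -3.3000e-02] [ 0.16  0.   -0.15]
0.16 f1 [50.559 -0.064] [ 0.63  0.   -0.64]
0.16 f2 [ 5.0547e+01 -2.7000e-02] [ 0.39  0.   -0.37]
0.162 f1 [50.548 -0.079] [ 0.97  0.   -0.98]
0.162 f2 [ 5.0656e+01 -2.1000e-02] [ 0.63  0.   -0.59]
```

Run:
```python
from h import *
im=cv2.imread('pics/w1.png')
cv2.imwrite('pics/w1b.png',cv2.resize(im[110:225,215:335],None,fx=5,fy=5,interpolation=cv2.INTER_NEAREST))
```

```text
(no output)
```

View pics/w1b.png

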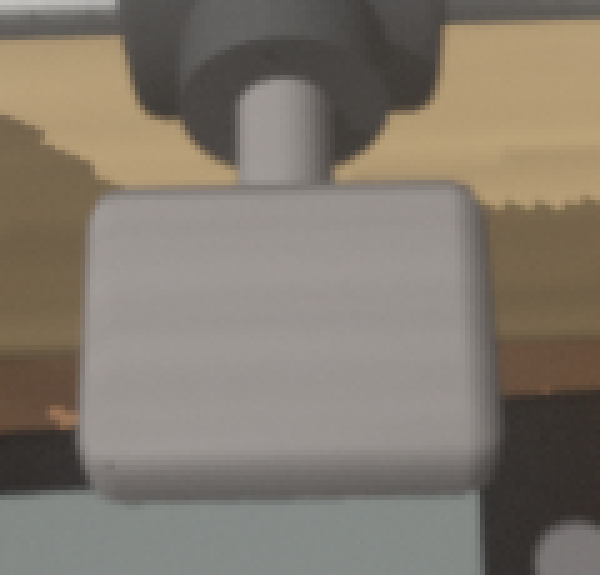

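Run:
```python
from h import *
yaw=np.radians(18.15);ex=np.array([np.cos(yaw),np.sin(yaw)]);ey=np.array([-ex[1],ex[0]])
T1=np.load('s1.npy')
P=plane('wrist',[(272.4,174)],.2,T1)[0]; print('wing',P[:2]@ex-.5055,P[:2]@ey)
P=plane('wrist',[(270,65)],.182,T1)[0]; print('collar',P[:2]@ex-.5055,P[:2]@ey)
T2=np.load('s2.npy');P=plane('wrist',[(267,285)],.182,T2)[0]; print('collar2',P[:2]@ex-.5055,P[:2]@ey)
# wing angle from face points: lower(outer) edge/upper edge centre
s=arm.read_state(); t=s['tcp_pos']; print('tcp',t[:2]@ex-.5055,t[:2]@ey,t[2],s['eef_rot'],s['qpos'].round(1))
```

```text
wing -0.034075359486840706 -0.23752628025305328
collar 0.00661250450190809 -0.23777138199995684
collar2 0.011088979629994444 -0.23830291685350574
tcp 0.03239223470829278 -0.24559740259756965 0.20133509202869365 [-8.99617476e+01 -4.31213608e-02 -7.38954466e+01] [-14.8  13.9  86.3  -0.   79.7  59.1]
```

```bash
python3 -m inch '[{"gripper":1,"translation":[0,-4.5,0],"turn":0},{"gripper":1,"translation":[-0.6,-4.5,-4.7],"turn":-20},{"gripper":1,"translation":[-0.6,-4.5,-4.7],"turn":-89},{"gripper":1,"translation":[-0.6,-4.5,-4.7],"turn":-89},{"gripper":1,"translation":[-0.6,-4.5,-4.7],"turn":-89},{"gripper":1,"translation":[-0.6,-4.5,-4.7],"turn":-89},{"gripper":1,"translation":[-0.6,-4.5,-4.7],"turn":-89},{"gripper":1,"translation":[-0.6,-4.5,-4.7],"turn":-89},{"gripper":1,"translation":[-0.6,-4.5,-4.7],"turn":-89},{"gripper":1,"translation":[-0.6,-4.5,-4.7],"turn":-89}]'
python3 -m inch '[{"gripper":1,"translation":[0,0,0],"turn":0},{"gripper":1,"translation":[0,0,0],"turn":0}]'
python3 - <<'E'
from h import *
yaw=np.radians(18.15);ex=np.array([np.cos(yaw),np.sin(yaw)]);ey=np.array([-ex[1],ex[0]])
s=arm.read_state(); t=s['tcp_pos'];print('tcp',t[:2]@ex-.5055,t[:2]@ey,t[2],s['eef_rot'],s['qpos'].round(1))
save(arm.grab_frame('wrist'),'w3');np.save('s3.npy',wristT(s))
E
```

```text
time: 3.25
tcp_pos: [0.5386, -0.0733, 0.2463]
eef_rot: [-90.0, -0.0, 15.2]
ft_force: [-0.0, -0.8, 0.1]
gripper_width: 0.999
time: 3.5
tcp_pos: [0.5393, -0.0728, 0.246]
eef_rot: [-90.0, -0.0, 15.0]
ft_force: [-0.3, 0.1, -0.1]
gripper_width: 1.0
tcp -0.015677868885187518 -0.23718693771926116 0.24596791905684906 [-9.00209175e+01 -2.21867318e-02  1.50232956e+01] [-16.8   6.4  89.8  -0.   83.8 -31.8]
```

View pics/w3.png

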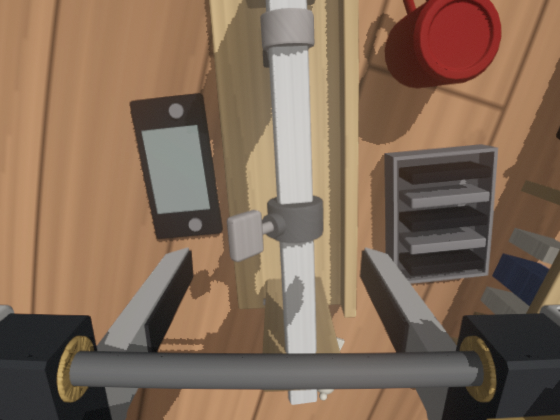

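The wing at (246,235) is between the open fingers and clear of both. I'll descend, centre over the bar and start closing.

```bash
python3 -m inch '[{"gripper":1,"translation":[0,2.5,0],"turn":0},{"gripper":1,"translation":[0,4.9,0],"turn":0},{"gripper":1,"translation":[0,4.9,0],"turn":0},{"gripper":0.9,"translation":[0.8,4.9,0],"turn":0},{"gripper":0.8,"translation":[1.6,4.9,0],"turn":0},{"gripper":0.65,"translation":[1.6,4.9,0],"turn":0},{"gripper":0.5,"translation":[1.6,4.9,0],"turn":0},{"gripper":0.4,"translation":[1.6,4.9,0],"turn":0},{"gripper":0.4,"translation":[1.6,4.9,0],"turn":0}]' 10
python3 - <<'E'
from h import *
yaw=np.radians(18.15);ex=np.array([np.cos(yaw),np.sin(yaw)]);ey=np.array([-ex[1],ex[0]])
s=arm.read_state(); t=s['tcp_pos'];print('tcp',t[:2]@ex-.5055,t[:2]@ey,t[2],s['eef_rot'],s['gripper_width'])
save(arm.grab_frame('wrist'),'w4');np.save('s4.npy',wristT(s))
im=arm.grab_frame('scene')[140:220,170:260];save(cv2.resize(im,None,fx=6,fy=6,interpolation=cv2.INTER_CUBIC),'sc4')
E
```

```text
time: 4.68
tcp_pos: [0.5493, -0.07, 0.199]
eef_rot: [-90.0, 0.9, 15.1]
ft_force: [-20.4, -3.7, 16.6]
gripper_width: 0.875
tcp -0.005365162826810765 -0.2376023134131463 0.1990058511138842 [-90.01390008   0.90401522  15.12933486] 0.8750876406279835
```

View pics/w4.png

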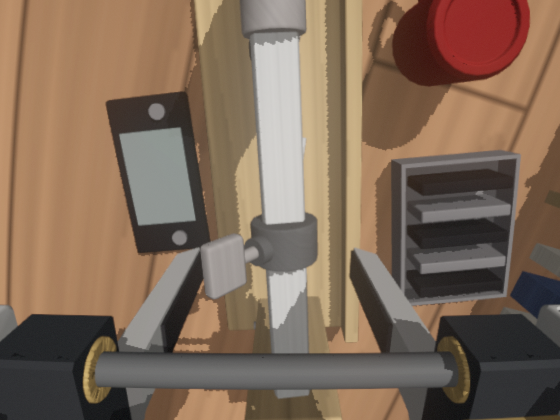

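View pics/sc4.png

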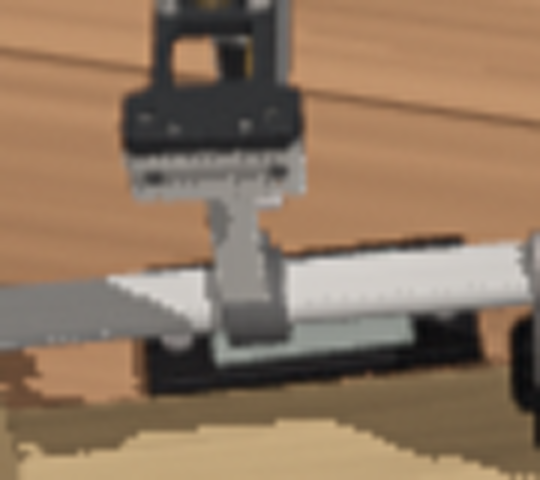

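The −x finger met the blade's end face and pushed radially (20 N), so the collar hasn't turned. I'll back off, go lower so the finger catches the underside corner of the blade, and push by translating.

```bash
python3 -m inch '[{"gripper":1,"translation":[-1.8,-0.3,-0.1],"turn":0},{"gripper":1,"translation":[-2.0,0,-0.1],"turn":0},{"gripper":1,"translation":[-2.0,0,-0.1],"turn":0},{"gripper":1,"translation":[-2.0,1.8,-0.1],"turn":0},{"gripper":1,"translation":[-2.0,1.8,-0.1],"turn":0}]' 10
python3 -m inch '[{"gripper":1,"translation":[1.0,0,0.05],"turn":0},{"gripper":1,"translation":[2.0,0,0.1],"turn":0},{"gripper":1,"translation":[2.5,0,0.13],"turn":0},{"gripper":1,"translation":[3.0,0,0.16],"turn":0},{"gripper":1,"translation":[3.0,0,0.16],"turn":0}]' 10
python3 - <<'E'
from h import *
yaw=np.radians(18.15);ex=np.array([np.cos(yaw),np.sin(yaw)]);ey=np.array([-ex[1],ex[0]])
s=arm.read_state(); t=s['tcp_pos'];print('tcp',t[:2]@ex-.5055,t[:2]@ey,t[2],s['eef_rot'],s['gripper_width'])
save(arm.grab_frame('wrist'),'w5')
E
```

```text
time: 5.4
tcp_pos: [0.5348, -0.0735, 0.1757]
eef_rot: [-89.8, 0.2, 15.2]
ft_force: [-0.1, -0.2, 0.3]
gripper_width: 0.999
time: 6.02
tcp_pos: [0.5643, -0.0655, 0.1794]
eef_rot: [-90.1, 0.2, 15.2]
ft_force: [-4.8, -2.0, 4.5]
gripper_width: 1.0
tcp 0.010379000721209897 -0.23799751504760044 0.17935176585963084 [-90.05376132   0.17215457  15.15720302] 0.9999708386590865
```

View pics/w5.png

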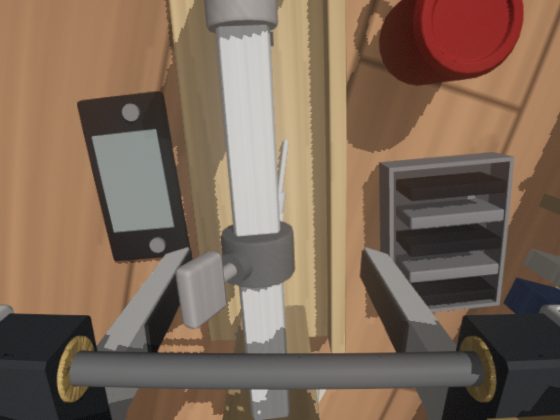

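```bash
python3 -m inch '[{"gripper":1,"translation":[0.6,-0.3,0.03],"turn":0},{"gripper":1,"translation":[1.2,-0.6,0.06],"turn":0},{"gripper":1,"translation":[1.8,-1.0,0.1],"turn":0},{"gripper":1,"translation":[2.2,-1.4,0.12],"turn":0},{"gripper":1,"translation":[2.2,-1.4,0.12],"turn":0}]' 10
python3 - <<'E'
from h import *
yaw=np.radians(18.15);ex=np.array([np.cos(yaw),np.sin(yaw)]);ey=np.array([-ex[1],ex[0]])
s=arm.read_state(); t=s['tcp_pos'];print('tcp',t[:2]@ex-.5055,t[:2]@ey,t[2],s['eef_rot'],s['gripper_width'])
save(arm.grab_frame('wrist'),'w6')
E
```

```text
time: 6.7
tcp_pos: [0.5866, -0.0575, 0.1926]
eef_rot: [-90.0, -0.1, 15.2]
ft_force: [0.5, -0.6, -0.4]
gripper_width: 0.997
tcp 0.034015780984070765 -0.23736106249286887 0.19261673836154525 [-8.99876859e+01 -7.26636662e-02  1.51556528e+01] 0.9966750577213205
```

View pics/w6.png

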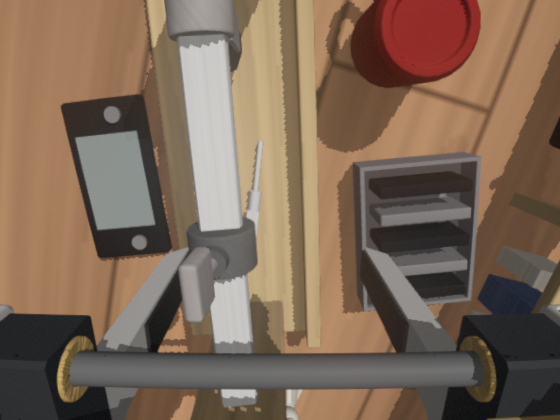

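```bash
python3 -m inch '[{"gripper":0.85,"translation":[-0.6,-0.5,-0.03],"turn":0},{"gripper":0.72,"translation":[-1.2,-0.5,-0.06],"turn":0},{"gripper":0.6,"translation":[-1.8,-0.5,-0.1],"turn":0},{"gripper":0.47,"translation":[-2.4,-0.5,-0.12],"turn":0},{"gripper":0.34,"translation":[-3.1,-0.5,-0.15],"turn":0},{"gripper":0.34,"translation":[-3.1,-0.5,-0.15],"turn":0},{"gripper":0.34,"translation":[-3.1,-0.5,-0.15],"turn":0}]' 8
python3 - <<'E'
from h import *
yaw=np.radians(18.15);ex=np.array([np.cos(yaw),np.sin(yaw)]);ey=np.array([-ex[1],ex[0]])
s=arm.read_state(); t=s['tcp_pos'];print('tcp',t[:2]@ex-.5055,t[:2]@ey,t[2],s['eef_rot'],s['gripper_width'])
save(arm.grab_frame('wrist'),'w7')
E
```

```text
time: 7.62
tcp_pos: [0.5564, -0.0675, 0.1975]
eef_rot: [-90.0, -0.0, 15.1]
ft_force: [0.1, 0.3, -0.3]
gripper_width: 0.345
tcp 0.002151795840383164 -0.23745196178104055 0.19749334793798456 [-9.00030338e+01 -1.69313652e-02  1.51306952e+01] 0.345338695617225
```

View pics/w7.png

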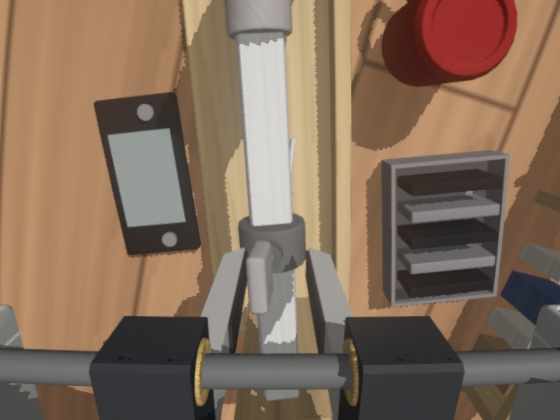

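```bash
python3 -m inch '[{"gripper":0.2,"translation":[0,0,0],"turn":0},{"gripper":0.12,"translation":[0,0,0],"turn":0},{"gripper":0.05,"translation":[0,0,0],"turn":0},{"gripper":0.05,"translation":[0,0,0],"turn":0}]' 8
python3 - <<'E'
from h import *
yaw=np.radians(18.15);ex=np.array([np.cos(yaw),np.sin(yaw)]);ey=np.array([-ex[1],ex[0]])
s=arm.read_state(); t=s['tcp_pos'];print('tcp',t[:2]@ex-.5055,t[:2]@ey,t[2],s['eef_rot'],s['gripper_width'],s['ft_torque'])
save(arm.grab_frame('wrist'),'w8')
E
```

```text
time: 8.18
tcp_pos: [0.5556, -0.0675, 0.1975]
eef_rot: [-90.0, 0.1, 15.1]
ft_force: [-4.1, -0.4, 3.5]
gripper_width: 0.113
tcp 0.0014376319959308326 -0.23719516424715764 0.19749234313084013 [-89.97796265   0.09239143  15.14563344] 0.1128170398585275 [-0.06337651  0.97241704  0.05246516]
```

View pics/w8.png

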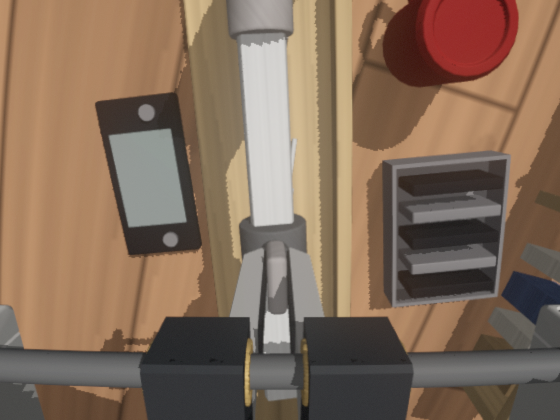

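```bash
python3 -m inch '[{"gripper":0.2,"translation":[0,0,0],"turn":0},{"gripper":0.3,"translation":[0,0,0],"turn":0},{"gripper":0.3,"translation":[0,-4,0],"turn":0},{"gripper":0.3,"translation":[0,-4,-3],"turn":0},{"gripper":0.3,"translation":[0,-4,-7],"turn":0},{"gripper":0.3,"translation":[0,-4,-7],"turn":0},{"gripper":0.3,"translation":[0,-4,-7],"turn":0}]' 8
python3 - <<'E'
from h import *
yaw=np.radians(18.15);ex=np.array([np.cos(yaw),np.sin(yaw)]);ey=np.array([-ex[1],ex[0]])
s=arm.read_state(); t=s['tcp_pos'];print('tcp',t[:2]@ex-.5055,t[:2]@ey,t[2],s['eef_rot'],s['gripper_width'])
save(arm.grab_frame('wrist'),'w9');np.save('s9.npy',wristT(s))
im=cv2.imread('pics/w9.png');cv2.imwrite('pics/w9z.png',cv2.resize(im[60:260,190:370],None,fx=3,fy=3,interpolation=cv2.INTER_CUBIC))
E
```

```text
time: 9.1
tcp_pos: [0.5746, -0.1347, 0.2371]
eef_rot: [-90.0, -0.0, 15.1]
ft_force: [-0.4, 0.0, -1.0]
gripper_width: 0.298
tcp -0.0014365844935512184 -0.30695376655194845 0.23705639379505453 [-8.99530301e+01 -1.21334835e-02  1.51197572e+01] 0.29847059105570006
```

View pics/w9z.png

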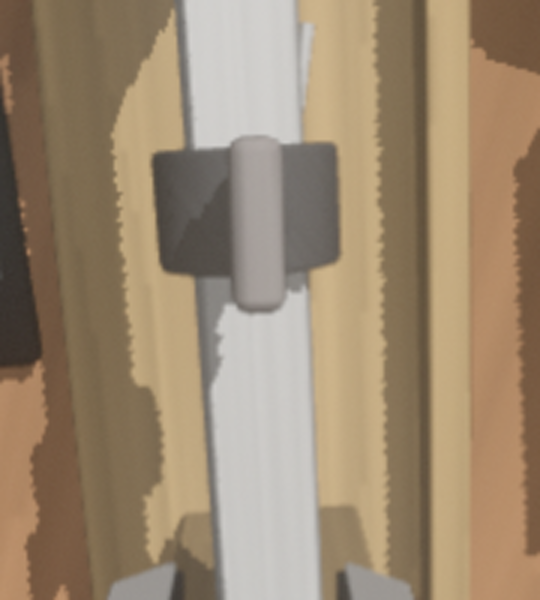

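Run:
```python
from h import *
yaw=np.radians(18.15);ex=np.array([np.cos(yaw),np.sin(yaw)]);ey=np.array([-ex[1],ex[0]])
T=np.load('s9.npy'); print(T[:3,3][:2]@ex-.5055,T[2,3])
o=lambda x,y:(190+x/3-.33,60+y/3-.33)
im=cv2.imread('pics/w9.png').astype(float)
for r in (115,125,134,142,150): print(r,[int(v) for v in im[r,235:310].mean(1)])
for za in (.156,.16):
  for n,p,z in [('wing',(257.5,222),za+.064),('wing far',(257,140),za+.064),('wing near',(260,306),za+.064),('colL',(158,222),za),('colR',(338.5,222),za),('barLfar',(186,110),za+.0),('barR far',(300,110),za),('barLnear',(208,420),za),('barRnear',(313.5,420),za)]:
    P=plane('wrist',[o(*p)],z,T)[0]; print(za,n,((P[:2]@ex-.5055)*1e3).round(1),(P[:2]@ey).round(4))
```

```text
0.003976150415683444 0.4164190969263126
115 [162, 162, 165, 165, 158, 115, 75, 72, 71, 75, 77, 77, 80, 82, 84, 86, 89, 89, 90, 93, 94, 95, 96, 98, 100, 100, 101, 102, 104, 105, 103, 101, 117, 130, 139, 148, 157, 161, 162, 162, 164, 164, 164, 163, 164, 161, 157, 152, 141, 120, 112, 111, 109, 109, 109, 109, 108, 107, 107, 105, 105, 104, 104, 100, 98, 97, 97, 121, 152, 162, 161, 161, 162, 162, 160]
125 [162, 162, 162, 164, 165, 156, 112, 75, 71, 73, 74, 75, 78, 81, 84, 87, 89, 90, 91, 92, 92, 96, 95, 97, 96, 95, 85, 80, 80, 82, 81, 92, 110, 128, 135, 145, 152, 159, 161, 161, 162, 163, 162, 163, 163, 162, 160, 156, 146, 121, 110, 109, 108, 110, 110, 107, 107, 108, 107, 106, 104, 103, 102, 100, 98, 95, 94, 109, 141, 160, 162, 161, 161, 161, 160]
134 [153, 156, 160, 163, 165, 164, 152, 88, 70, 71, 71, 75, 78, 80, 83, 86, 85, 83, 77, 76, 76, 77, 77, 78, 80, 79, 78, 79, 79, 79, 81, 87, 106, 124, 133, 141, 151, 157, 160, 160, 162, 162, 162, 162, 162, 162, 161, 157, 148, 124, 108, 107, 108, 108, 107, 108, 106, 107, 106, 105, 104, 104, 102, 100, 97, 95, 94, 100, 133, 160, 162, 161, 160, 160, 15
[... 478 characters left out ...]
0, 80, 79, 79, 82, 94, 115, 129, 137, 145, 154, 156, 158, 160, 162, 161, 161, 161, 162, 161, 160, 155, 135, 108, 105, 107, 105, 110, 111, 106, 110, 129, 150, 162, 167, 170, 172, 173, 173, 170, 168, 165, 163, 162, 161, 159, 159, 158]
0.156 wing 2.9 -0.2365
0.156 wing far 3.6 -0.222
0.156 wing near 2.5 -0.2519
0.156 colL -21.6 -0.2399
0.156 colR 22.1 -0.2422
0.156 barLfar -13.0 -0.2142
0.156 barR far 13.9 -0.2157
0.156 barLnear -12.8 -0.2901
0.156 barRnear 14.1 -0.2915
0.16 wing 2.9 -0.2362
0.16 wing far 3.6 -0.222
0.16 wing near 2.5 -0.2513
0.16 colL -21.2 -0.2396
0.16 colR 21.8 -0.2419
0.16 barLfar -12.7 -0.2143
0.16 barR far 13.8 -0.2158
0.16 barLnear -12.5 -0.289
0.16 barRnear 14.0 -0.2904
```

The wing top is 2.4 mm beyond the axis at 64 mm radius, so the collar is at about −0.038 rad. The bar measured about −0.04, so they match. I'll go back down, grip and turn clockwise.

```bash
python3 -m inch '[{"gripper":0.3,"translation":[0,0,4],"turn":0},{"gripper":0.3,"translation":[0.05,0,7],"turn":0},{"gripper":0.3,"translation":[0.05,0,7],"turn":0},{"gripper":0.3,"translation":[0.05,2,7],"turn":0},{"gripper":0.3,"translation":[0.05,3.8,7],"turn":0},{"gripper":0.2,"translation":[0.05,3.8,7],"turn":0},{"gripper":0.13,"translation":[0.05,3.8,7],"turn":0},{"gripper":0.05,"translation":[0.05,3.8,7],"turn":0},{"gripper":0.05,"translation":[0.05,3.8,7],"turn":0}]' 12
python3 - <<'E'
from h import *
yaw=np.radians(18.15);ex=np.array([np.cos(yaw),np.sin(yaw)]);ey=np.array([-ex[1],ex[0]])
s=arm.read_state(); t=s['tcp_pos'];print('tcp',t[:2]@ex-.5055,t[:2]@ey,t[2],s['eef_rot'],s['gripper_width'],s['ft_torque'],s['ft_force'])
E
```

```text
time: 10.28
tcp_pos: [0.5562, -0.0678, 0.1997]
eef_rot: [-90.0, 0.1, 15.1]
ft_force: [-2.8, -1.1, 0.0]
gripper_width: 0.113
tcp 0.001954825983880526 -0.23768130453591998 0.19967170776244045 [-9.00228088e+01  7.55601067e-02  1.51324165e+01] 0.1125050918577432 [-0.26681662  0.61864684  0.07992652] [-2.82437217 -1.11461457  0.04758216]
```

```bash
python3 -m inch '[{"gripper":0.05,"translation":[0,0,0],"turn":6},{"gripper":0.05,"translation":[0,0,0],"turn":13},{"gripper":0.05,"translation":[0,0,0],"turn":20},{"gripper":0.05,"translation":[0,0,0],"turn":27},{"gripper":0.05,"translation":[0,0,0],"turn":34},{"gripper":0.05,"translation":[0,0,0],"turn":40},{"gripper":0.05,"translation":[0,0,0],"turn":40}]' 14
python3 - <<'E'
from h import *
yaw=np.radians(18.15);ex=np.array([np.cos(yaw),np.sin(yaw)]);ey=np.array([-ex[1],ex[0]])
s=arm.read_state(); t=s['tcp_pos'];print('tcp',t[:2]@ex-.5055,t[:2]@ey,t[2],s['eef_rot'],s['gripper_width'],s['ft_torque'],s['ft_force'])
save(arm.grab_frame('wrist'),'w10')
E
```

```text
time: 11.15
tcp_pos: [0.5562, -0.0677, 0.1996]
eef_rot: [-90.1, 0.1, -24.8]
ft_force: [-2.4, -0.9, 0.8]
gripper_width: 0.106
tcp 0.0019515434492057837 -0.23755644275523627 0.19960376215358505 [-9.00551687e+01  5.23341341e-02 -2.48062397e+01] 0.10566089302931282 [-0.2663943   0.80117422 -0.03686969] [-2.36021903 -0.85935692  0.80595534]
```

View pics/w10.png

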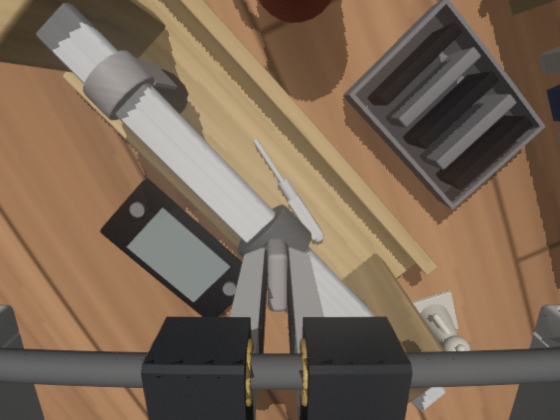

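The blade follows the jaws (width 10 mm, forces about 3 N). I'll continue to the stop with a slight overturn.

```bash
python3 -m inch '[{"gripper":0.05,"translation":[0,0,0],"turn":7},{"gripper":0.05,"translation":[0,0,0],"turn":14},{"gripper":0.05,"translation":[0,0,0],"turn":21},{"gripper":0.05,"translation":[0,0,0],"turn":28},{"gripper":0.05,"translation":[0,0,0],"turn":33},{"gripper":0.05,"translation":[0,0,0],"turn":36},{"gripper":0.05,"translation":[0,0,0],"turn":39},{"gripper":0.05,"translation":[0,0,0],"turn":42},{"gripper":0.05,"translation":[0,0,0],"turn":42}]' 14
python3 - <<'E'
from h import *
yaw=np.radians(18.15);ex=np.array([np.cos(yaw),np.sin(yaw)]);ey=np.array([-ex[1],ex[0]])
s=arm.read_state(); t=s['tcp_pos'];print('tcp',t[:2]@ex-.5055,t[:2]@ey,t[2],s['eef_rot'],s['gripper_width'],s['ft_torque'],s['ft_force'])
save(arm.grab_frame('wrist'),'w11')
E
```

```text
time: 12.32
tcp_pos: [0.5569, -0.0677, 0.1997]
eef_rot: [-90.0, -0.1, -66.7]
ft_force: [-2.5, -1.9, 0.2]
gripper_width: 0.115
tcp 0.002590162820231612 -0.2378258979732252 0.19966771203478006 [-8.99940599e+01 -5.28450404e-02 -6.67346462e+01] 0.11472812815556502 [-0.42485616  0.58425447  0.25590138] [-2.47821072 -1.88160119  0.1611883 ]
```

View pics/w11.png

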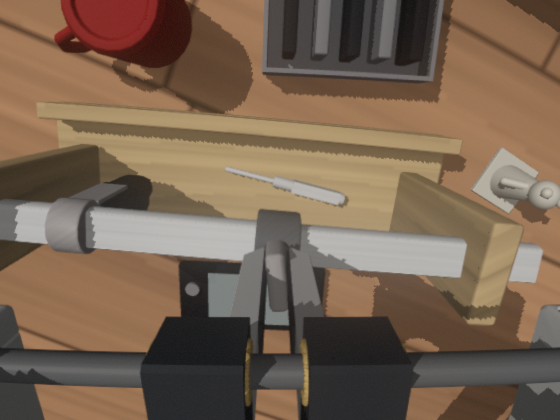

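Jaw width rose from 9.9 to 10.8 mm with 0.25 N m about the screw axis, so the screw is at its stop. I'll release, rise and check.

```bash
python3 -m inch '[{"gripper":0.05,"translation":[0,0,0],"turn":-4},{"gripper":0.25,"translation":[0,0,0],"turn":-4},{"gripper":0.4,"translation":[0,0,0],"turn":-4},{"gripper":0.4,"translation":[0,-2,0],"turn":-4},{"gripper":0.4,"translation":[0,-5,0],"turn":-4},{"gripper":0.4,"translation":[0,-5,-4],"turn":-4},{"gripper":0.4,"translation":[0,-5,-8],"turn":-4},{"gripper":0.4,"translation":[0,-5,-8],"turn":-4},{"gripper":0.4,"translation":[0,-5,-8],"turn":-4}]' 14
python3 - <<'E'
from h import *
s=arm.read_state(); print(s['tcp_pos'],s['eef_rot'],s['time'])
save(arm.grab_frame('wrist'),'w12');np.save('s12.npy',wristT(s))
im=cv2.imread('pics/w12.png');cv2.imwrite('pics/w12z.png',cv2.resize(im[60:230,160:400],None,fx=3,fy=3,interpolation=cv2.INTER_CUBIC))
E
```

```text
time: 13.5
tcp_pos: [0.4841, -0.0987, 0.25]
eef_rot: [-89.9, -0.0, -62.9]
ft_force: [0.7, 1.0, 0.4]
gripper_width: 0.401
[ 0.48414708 -0.09865617  0.24995229] [-8.98900074e+01 -4.98271970e-02 -6.28833870e+01] 13.5
```

View pics/w12z.png

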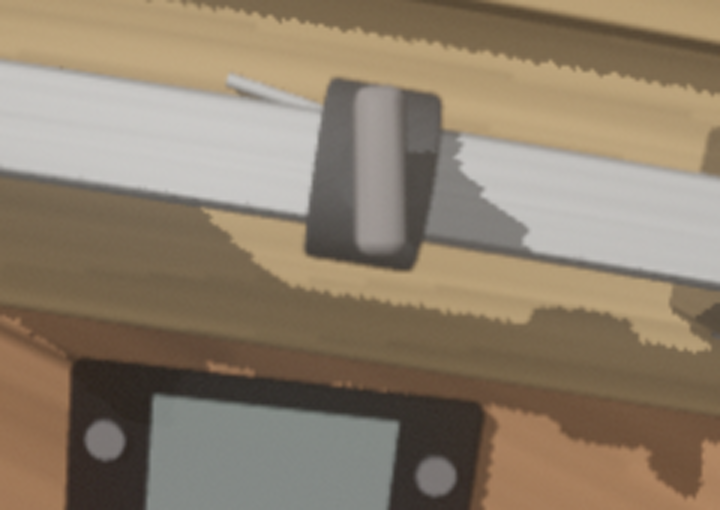

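Run:
```python
from h import *
yaw=np.radians(18.15);ex=np.array([np.cos(yaw),np.sin(yaw)]);ey=np.array([-ex[1],ex[0]])
T=np.load('s12.npy'); o=lambda x,y:(160+x/3-.33,60+y/3-.33)
for za in (.156,.16):
  q={}
  for n,p,z in [('far',(380,88),za+.064),('near',(381,250),za+.064),('cen',(380.5,169),za+.064),('colFar',(386,87),za),('colNear',(358,262),za),('barTL',(100,83),za),('barBL',(100,186),za),('barTR',(600,158),za),('barBR',(600,266),za)]:
    P=plane('wrist',[o(*p)],z,T)[0]; q[n]=np.array([P[:2]@ex-.5055,P[:2]@ey]); print(za,n,(q[n]*1e3).round(1))
  d=q['far']-q['near']; print('blade angle screw=',np.pi/2-np.arctan2(d[1],d[0]))
print(arm.camera_model('wrist')['mount'][:3,3])
```

```text
0.156 far [  18.2 -234.7]
0.156 near [ -11.7 -239.8]
0.156 cen [   3.5 -237.2]
0.156 colFar [  21.9 -237.4]
0.156 colNear [ -21.6 -237.4]
0.156 barTL [  12.1 -167.4]
0.156 barBL [ -12.7 -169.8]
0.156 barTR [  13.8 -293.3]
0.156 barBR [ -12.7 -299.2]
blade angle screw= 1.4004694252280105
0.16 far [  18.  -234.6]
0.16 near [ -11.3 -239.7]
0.16 cen [   3.6 -237.1]
0.16 colFar [  21.7 -237.3]
0.16 colNear [ -21.1 -237.3]
0.16 barTL [  12.1 -168.3]
0.16 barBL [ -12.4 -170.7]
0.16 barTR [  13.7 -292.4]
0.16 barBR [ -12.4 -298.2]
blade angle screw= 1.4004694252280108
[-0.00070603 -0.17929231  0.08539459]
```

Run:
```python
from h import *
im=arm.grab_frame('scene');save(im,'end');print(arm.read_state()['ft_force'],arm.read_state()['time'])
```

```text
[-0.39500268 -0.1671575   0.16674095] 13.6
```

View pics/end.png

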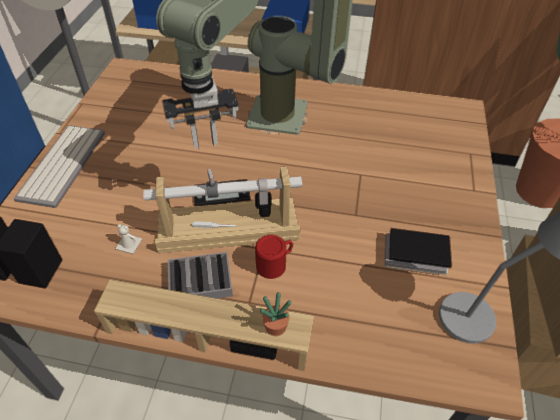

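The scene view shows the wing upright and turned at (211,178). The other things are where they were, and the gripper at (205,125) is clear.

```bash
python3 -c "
from station import arm
print(arm.finish_job())"
```

```text
the job is handed in; nothing more can be done
None
```

The collar's screw now faces the flat and the thumb screw is tight against its stop. I handed the job in at about 13.6 s with the gripper clear of everything.

- **Collar:** I pushed the wing over with one finger, set it upright with a light grip, then released and checked it. It read about −0.038 rad against about −0.04 rad for the flat (two views, ±0.02). After tightening it read about −0.05 rad, which agrees within measurement error.
- **Screw:** I gripped the wing and turned it clockwise until it stopped. The torque rose to about 0.25 N m, the jaws were forced slightly apart, and the last picture gave 1.40 rad.
- **First push failed:** the finger met the end of the wing and pressed on it with about 26 N without turning the collar. I backed off and pushed from lower down.
- **Other things on the desk:** they look unmoved in the last scene picture. I judged that by eye and did not measure it.
- **Disagreement:** the pictures fitted best with the bar's axis about 4 mm lower than the stated 160 mm. That is probably calibration error, and it had little effect on the angles.

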